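# Featured gift-wrap sample on the shop counter

### The job

On the card shop's counter stands a square dark-wood sample tray with three gift-wrap tiles and one empty brass-coloured corner, the featured place. Slide the red tile fully into that empty corner, then slide the blue tile into the place the red one has left. Keep the tiles flat in the tray, sliding them one at a time by their knobs without lifting them out, leave the green tile in its place, and let go at the end.

Things in the scene. Friction and masses are not known exactly. Their poses are not given: they have to be found in the camera images.
- tray: Square dark-wood tray, fixed at any yaw: outside 174 mm, inside 156 mm, 18 mm high, floor 6 mm thick, no dividers. Origin: centre of underside; x, y along its sides, z up. Four places centred at x, y = +/-39 mm. (+39, +39) is empty at first, with a brass-coloured floor; blue starts diagonally across at (-39, -39), red and green at (+39, -39) and (-39, +39), either way round.
- red_tile: Red square tile with a white ribbon cross, 72 x 72 mm, 14 mm thick, about 0.13 kg, flat on the tray floor, with an upright light-wood cylinder knob in the middle of its top, 24 mm diameter, 32 mm tall. Origin: centre of the underside, under the knob; z up. In the tray its top is 20 mm, its knob's top 52 mm above the counter. Tiles have about 6 mm play and slide with light friction (1 to 2 N).
- blue_tile: Blue square tile with white dots, same shape as the red: 72 x 72 mm, 14 mm thick, about 0.13 kg, flat on the tray floor, with an upright light-wood cylinder knob in the middle of its top, 24 mm diameter, 32 mm tall. Origin: centre of the underside, under the knob; z up.
- green_tile: Green square tile with white stripes, same shape as the red; it stays where it is: 72 x 72 mm, 14 mm thick, about 0.13 kg, flat on the tray floor, with an upright light-wood cylinder knob in the middle of its top, 24 mm diameter, 32 mm tall. Origin: centre of the underside, under the knob; z up.
Things that resemble listed ones, but are neither listed nor needed, are in the scene too. There is more than one size of the blue_tile; the job needs the middle-sized.

How it is judged:
By the outcome, as a careful person would: the job done as asked, in the order asked, and still so for the second after the job is handed in, with the robot touching nothing.
It also fails if it takes over 42 s, if anything falls off the work surface, if the arm or the gripper's body presses on something with over 40 N, if the wrist force passes 120 N, or if a joint passes its speed limit or range.

### The arm

A 7-joint arm with a two-finger parallel gripper is mounted at the origin on the work surface. World frame = base frame: x ahead of the robot, y to its left, z up, the work surface at z = 0. Lengths are in m, angles in rad, forces in N, time in s.
With the tool pointing down it reaches from about 0.35 to 0.775 m from the base axis. Payload 3.1 kg.
Tool frame: the origin (TCP) lies at the very end of the fingers, on their centre line; the grasp point (between the pads) lies bot.grasp_offset behind it (bot.grasp_offset is the distance from the TCP to the grasp point, in m); z points along the fingers, y is the line along which they close (so a half turn about z gives the same grasp; the last joint's range is limited). The gripper opens to 85 mm and grips with 20 to 120 N. Pads are 22 mm wide; open, the fingers measure 114 mm over their backs; the gripper's body (76 mm by 85 mm) begins 54 mm behind the grasp point. The pads swing forward as they close: fully open they stand 13 mm farther back than shut.
Start: joints at [-0.042, 0.311, 0.014, 1.512, -0.004, 1.319, -0.027], TCP at [0.55, 0, 0.231] pointing down, gripper open.
Joint ranges: [-2.7, 2.7], [-0.3, 1.91], [-1.27, 1.3], [0.12, 2.57], [-1.44, 4.58], [0.2, 2.03], [-3.05, 3.05]. Speed limits (rad/s): [2.79, 2.79, 3.14, 3.14, 3.14, 3.14, 3.14].

### API

Orientations are given as a 3x3 rotation matrix whose columns are the frame's x, y, z axes.
In Python, from station import bot gives the robot as it stands.
- The arm moves only by the tool servo_tool, never from a script. Its argument "moves" is a list that holds one entry, the list of rows, each a list of 7 numbers: the shift along the tool's x, y, z as a fraction of full scale, then the turn, a rotation vector about the tool's x, y, z as a fraction of full scale, then the opening, from 0 (shut) to 1 (fully open). In form: [[[x, y, z, ax, ay, az, grip], ...]]. A call has 1 to 10 rows; each row is the pose to reach, as a shift and turn from the pose commanded when the call began, along the tool's axes at that moment; what a row does not reach only later rows make up. Full scale, the value 1, is 200 mm for a shift and pi/2 rad for a turn. A row lasts 1/8 s, in which the tool goes at most 62.5 mm and 10.7 degrees, less where a joint would pass 70% of its speed; a pose out of reach is approached as far as the arm can. A call with a number of a shift or a turn outside -1 to 1 is refused whole. A call with a gripper value outside its range is refused whole. The fingers move at their own pace and stop on an object; "force" is the grip in N (left out, the last holds). Time passes only in rows, so rows that repeat a pose let the fingers close. It gives the time, the measured TCP pose, the force, the opening and the grip force at its end, in the units of the state.
- bot.get_state(): the state, without advancing time (a new reading comes with each control period).
- bot.get_image(name): name is "scene" or "side" or "wrist"; returns a dict with "img" (420x560x3 uint8, red, green, blue), "z_map" (420x560 float32, m along the optical axis (not along the pixel's ray), 0 where there is no reading), "fx", "fy", "cx", "cy" (pixels), "xyz" and "attitude" of the camera in the world. Camera axes: x right, y down, z forward; pixel columns grow to the right and rows downward; lengths in m; the calibration is good to about 2 mm. A picture is of the moment at which its call begins.
- bot.job_done(): hands the job in; it is judged then, once.
Trained networks look in the newest picture that a camera, given by its name, has taken for a name from the list of things; names that differ only in an ending like _2 or _b are one class to them, and where a whole thing is asked for, a point or a joint stands for the part that bears it (a point fixed in the world has none). Each returns a list of dicts, best first, with "p" (0 to 1); they miss things now and then, are a little off and sometimes report something else, mostly with a low value. They report only what shows in the picture. A call takes as long as a camera call. They do not tell look-alikes from the thing itself.
- bot.boxes_of(name, camera): "at" ([column, row] in pixels, amid what is visible of it).
- bot.landmark_of(name, camera): "at" ([column, row] in pixels: a listed point, or the origin of a listed thing).
The state is a dict: "time_s": time; "q": joint angles; "dq": joint speeds; "effort": joint torques, N m; "eef_pos": TCP position; "ee_rot": TCP orientation; "wrist_force": force on the tool from outside, world axes, zero at the start; "torque": the same for the moment, N m; "grip_width": opening from 0.0 (shut) to 1.0 (fully open); "gripper_force": force on a finger pad.
Only numpy, scipy, OpenCV 4.12 (cv2) and the standard library are available. Lean on these libraries where they do the work, as an engineer would, in place of code of your own. Each camera call takes 0.05 s, during which the arm holds its last target. There are 200 camera calls.

## Working session

There is one attempt and no reset: what is moved stays moved. The work goes in short steps, Python scripts to look and compute and a tool call to move; the robot and the scene stay as the last step left them, time stands still between calls to the robot, and variables do not carry over. Pictures are saved under pics/ and viewed, at most 10 in all, crops included, and the job is handed in when it is done.

Besides the shell and the picture viewer there is one more tool, called after ">>>" as name([rows], argument=value, ...), one row to a line, values as JSON. servo_tool: Moves the arm, as the interface text tells. Shift numbers are shares of 200 mm and turn numbers shares of pi/2 rad, none past 1 either way. Its arguments: {"type":"object","properties":{"moves":{"type":"array","items":{"type":"array","items":{"type":"array","items":{"type":"number"}}}},"force":{"type":"number"}},"required":["moves"]}

```bash
mkdir -p pics; cat > h.py <<'E'
import numpy as np, cv2
from station import bot
def pt(im,uv,z=None):
    u,v=uv; R=np.array(im["attitude"]); t=np.array(im["xyz"])
    d=R@np.array([(u-im["cx"])/im["fx"],(v-im["cy"])/im["fy"],1.])
    if z is not None: return t+d*(z-t[2])/d[2]
    return t+d*np.median([x for x in im["z_map"][int(v)-1:int(v)+2,int(u)-1:int(u)+2].ravel()])
def save(im,n): cv2.imwrite("pics/"+n,im["img"][:,:,::-1])
E
python3 - <<'E'
from h import *
a=bot.get_image("scene");b=bot.get_image("side")
cv2.imwrite("pics/a.png",cv2.resize(np.vstack([a["img"]])[:,:,::-1],(800,600),interpolation=cv2.INTER_CUBIC))
save(b,"b.png")
for c,im in(("scene",a),("side",b)):
    for n in("tray","red_tile","blue_tile","green_tile"):
        for d in bot.landmark_of(n,c): print(c,n,np.round(d["at"]),round(d["p"],2),pt(im,d["at"],.006 if n!="tray" else 0).round(3))
print(bot.get_state(),bot.grasp_offset)
E
```

```text
scene tray [228. 264.] 0.74 [ 0.565 -0.079  0.   ]
scene red_tile [252. 282.] 0.62 [ 0.611 -0.044  0.006]
scene blue_tile [345. 223.] 0.77 [0.506 0.12  0.006]
scene blue_tile [259. 243.] 0.69 [ 0.534 -0.027  0.006]
scene blue_tile [217. 191.] 0.69 [ 0.392 -0.091  0.006]
scene green_tile [205. 244.] 0.62 [ 0.525 -0.114  0.006]
scene green_tile [254. 285.] 0.46 [ 0.617 -0.042  0.006]
side tray [314. 270.] 0.74 [ 0.565 -0.084  0.   ]
side red_tile [336. 245.] 0.92 [ 0.612 -0.046  0.006]
side blue_tile [198. 293.] 0.94 [ 0.39  -0.095  0.006]
side blue_tile [289. 247.] 0.86 [ 0.537 -0.032  0.006]
side blue_tile [257. 196.] 0.76 [0.509 0.115 0.006]
side green_tile [290. 286.] 0.84 [ 0.52  -0.111  0.006]
{'time_s': 0.5, 'q': array([-0.04170016,  0.3109503 ,  0.01399804,  1.51158787, -0.00439388,
        1.31917487, -0.02722184]), 'dq': array([-0.00140365, -0.00083215, -0.00044115, -0.00221398,  0.00126067,
        0.00060639,  0.00121341]), 'effort': array([-4.57021115e-04, -3.79436231e+01,  1.45426998e-01, -2.30625433e+01,
        1.21991817e-02,  3.27975620e-03,  1.47932150e-05]), 'eef_pos': array([5.49982897e-01, 2.94466201e-05, 2.31240623e-01]), 'ee_rot': array([[-5.71444060e-05,  9.99999994e-01, -8.87090981e-05],
       [ 9.99999998e-01,  5.71417647e-05, -2.97768216e-05],
       [-2.97717524e-05, -8.87107995e-05, -9.99999996e-01]]), 'wrist_force': array([ 0.31485102,  0.37797796, -1.09559507]), 'torque': array([-0.01167817, -0.01619242, -0.00476416]), 'gripper_force': 0.0, 'grip_width': 1.0002095968527698} 0.0187
```

View pics/a.png

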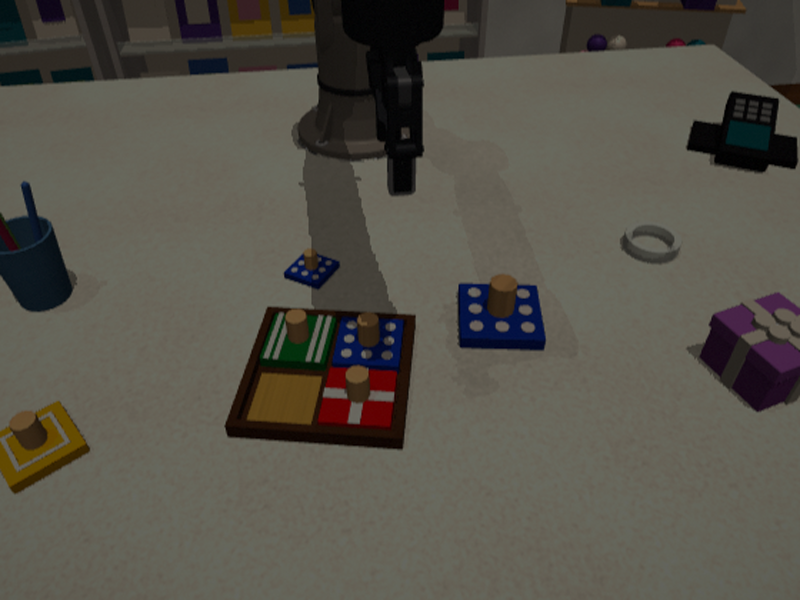

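View pics/b.png

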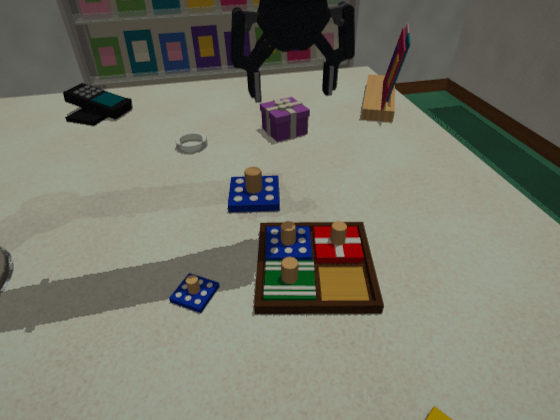

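The scene view shows three blue tiles with dots, in native pixels:
- **Small:** (217,191), loose on the counter.
- **Large:** (345,223), loose on the counter.
- **Middle-sized:** (259,243), in the tray diagonally across from the brass corner. This is the one I need.

The red tile is at (252,282), with no look-alike in sight. The yellow tile at about (28,310) is a distractor. I'll move above the tray and take a close look.

>>> servo_tool([
  [[-0.2, 0.1, 0, 0, 0, 0, 1], [-0.3, 0.15, 0.1, 0, 0, 0, 1], [-0.3, 0.15, 0.1, 0, 0, 0, 1], [-0.3, 0.15, 0.1, 0, 0, 0, 1]],
])

```text
time_s: 1.0
eef_pos: [0.5794, -0.0584, 0.2105]
ee_rot: [[-0.001, 1.0, -0.002], [1.0, 0.001, 0.002], [0.002, -0.002, -1.0]]
wrist_force: [0.4, 0.6, 0.2]
grip_width: 0.994
gripper_force: 0.0
```

```bash
python3 - <<'E'
from h import *
w=bot.get_image("wrist");save(w,"w.png")
print(w["xyz"],bot.get_state()["eef_pos"])
for n in("tray","red_tile","blue_tile","green_tile"):
    for d in bot.landmark_of(n,"wrist"): print(n,np.round(d["at"]),round(d["p"],2),pt(w,d["at"],.006 if n!="tray" else 0).round(4))
# knob tops via depth
R=np.array(w["attitude"]);v,u=np.mgrid[:420,:560];Z=w["z_map"]
P=np.stack([(u-w["cx"])/w["fx"]*Z,(v-w["cy"])/w["fy"]*Z,Z],-1)@R.T+w["xyz"]
m=((P[...,2]>.046)&(P[...,2]<.058)&(Z>0)).astype(np.uint8)
n,l,s,c=cv2.connectedComponentsWithStats(m)
for i in range(1,n):
    if s[i,4]>80:
        q=P[l==i]; t=q[q[:,2]>.0495]
        print("knob",c[i].round(),s[i,4],t[:,:2].mean(0).round(4),((t.max(0)+t.min(0))/2).round(4), t[:,2].max())
E
```

```text
[0.57822075 0.01097385 0.35331505] [ 0.57970827 -0.05797435  0.21107846]
tray [272. 188.] 0.76 [ 0.5639 -0.0752  0.    ]
red_tile [319. 160.] 0.59 [ 0.6133 -0.0432  0.006 ]
blue_tile [241. 144.] 0.77 [ 0.5329 -0.0268  0.006 ]
blue_tile [105. 198.] 0.77 [ 0.3862 -0.085   0.006 ]
green_tile [230. 216.] 0.77 [ 0.5192 -0.1047  0.006 ]
knob [236. 150.] 551 [ 0.5342 -0.0274] [ 0.5339 -0.0278  0.0519] 0.054053759129862655
knob [320. 169.] 533 [ 0.6103 -0.0449] [ 0.6104 -0.0453  0.052 ] 0.05454280524448768
knob [223. 230.] 488 [ 0.5188 -0.1038] [ 0.5183 -0.1043  0.0518] 0.054163207403248814
```

View pics/w.png

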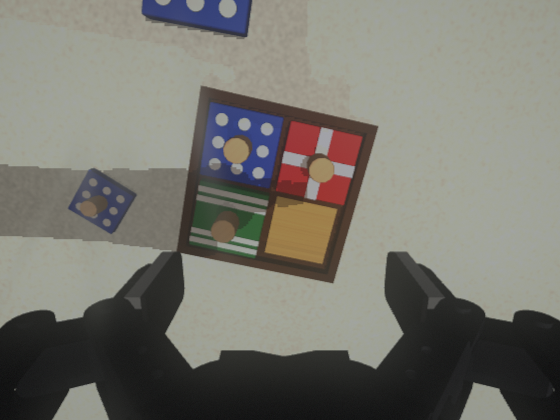

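The wrist view shows the blue tile at (241,144), red at (319,160), green at (230,216) and the empty brass corner at (300,232). The large blue is outside the tray at the top, and the small one is at about (103,200), so the choice holds. Next I'll measure the tray pose with the knobs and rim.

```bash
cat >> h.py <<'E'
def cloud(w):
    R=np.array(w["attitude"]);v,u=np.mgrid[:420,:560];Z=w["z_map"]
    return np.stack([(u-w["cx"])/w["fx"]*Z,(v-w["cy"])/w["fy"]*Z,Z],-1)@R.T+w["xyz"]
def measure(c):
    w=bot.get_image(c);P=cloud(w)
    near=(w["z_map"]>0)&(np.hypot(P[...,0]-.565,P[...,1]+.077)<.13)
    m=(near&(P[...,2]>.044)&(P[...,2]<.058)).astype(np.uint8)
    n,l,s,cc=cv2.connectedComponentsWithStats(m)
    for i in range(1,n):
        if s[i,4]>40:
            q=P[l==i]; t=q[q[:,2]>np.percentile(q[:,2],90)-.003]
            print(c,"knob",cc[i].round(),((t.max(0)+t.min(0))/2).round(4))
    m=(near&(P[...,2]>.009)&(P[...,2]<.024)).astype(np.uint8)
    n,l,s,cc=cv2.connectedComponentsWithStats(m)
    # component holding the tray: nearest to centre
    b=max(range(1,n),key=lambda i:s[i,4])
    print(c,"rim",cv2.minAreaRect((P[l==b][:,:2]*1000).astype(np.float32)))
    return w
E
python3 - <<'E'
from h import *
for c in("wrist","scene","side"): measure(c)
E
```

```text
wrist knob [235. 149.] [ 0.5341 -0.0277  0.0521]
wrist knob [319. 168.] [ 0.6102 -0.0453  0.0522]
wrist knob [222. 228.] [ 0.5184 -0.104   0.052 ]
wrist rim ((564.2638549804688, -74.55375671386719), (174.4813690185547, 174.44284057617188), 77.60858917236328)
scene knob [207. 223.] [ 0.5219 -0.1051  0.0516]
scene knob [257. 225.] [ 0.5373 -0.0291  0.0517]
scene knob [250. 264.] [ 0.6123 -0.0465  0.052 ]
scene rim ((566.7308349609375, -75.76242065429688), (174.84320068359375, 177.69676208496094), 77.61536407470703)
side knob [288. 227.] [ 0.5361 -0.0319  0.05  ]
side knob [339. 227.] [ 0.6123 -0.0489  0.0498]
side knob [289. 264.] [ 0.5202 -0.1076  0.0503]
side rim ((566.4945068359375, -77.26776885986328), (177.12562561035156, 174.36878967285156), 77.75355529785156)
```

>>> servo_tool([
  [[0.06, 0.16, 0.1, 0, 0, 0.07, 0.65], [0.06, 0.16, 0.3, 0, 0, 0.138, 0.65], [0.06, 0.16, 0.5, 0, 0, 0.138, 0.65], [0.06, 0.16, 0.6, 0, 0, 0.138, 0.65], [0.06, 0.16, 0.7, 0, 0, 0.138, 0.65], [0.06, 0.16, 0.7, 0, 0, 0.138, 0.65], [0.06, 0.16, 0.7, 0, 0, 0.138, 0.65]],
])

```text
time_s: 2.28
eef_pos: [0.6128, -0.048, 0.0723]
ee_rot: [[0.215, 0.977, 0.002], [0.977, -0.215, -0.0], [0.0, 0.002, -1.0]]
wrist_force: [-0.3, 0.1, -0.2]
grip_width: 0.649
gripper_force: 0.0
```

```bash
python3 - <<'E'
from h import *
w=measure("wrist");save(w,"w2.png")
s=bot.get_state();print(s["eef_pos"],s["ee_rot"].round(3))
E
```

```text
wrist knob [134. 235.] [ 0.5348 -0.0273  0.0519]
wrist knob [283. 236.] [ 0.611  -0.0452  0.0519]
wrist knob [144. 370.] [ 0.5142 -0.1085  0.0522]
wrist rim ((566.744384765625, -63.65290832519531), (153.03335571289062, 175.0099334716797), 77.4821548461914)
[ 0.61306644 -0.04800811  0.07265117] [[ 0.215  0.977  0.003]
 [ 0.977 -0.215 -0.   ]
 [ 0.     0.002 -1.   ]]
```

View pics/w2.png

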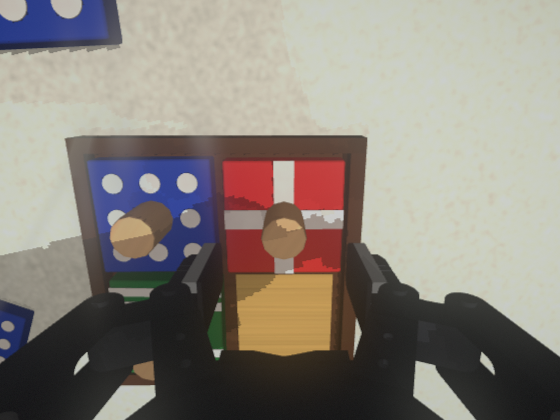

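The red knob at (283,236) sits centred between the fingers, and the tool is square to the tray. I'll go down and grip.

>>> servo_tool([
  [[0, -0.005, 0.1, 0, 0, 0, 0.65], [0, -0.005, 0.23, 0, 0, 0, 0.65], [0, -0.005, 0.23, 0, 0, 0, 0.65], [0, -0.005, 0.23, 0, 0, 0, 0.2], [0, -0.005, 0.23, 0, 0, 0, 0.1], [0, -0.005, 0.23, 0, 0, 0, 0.1], [0, -0.005, 0.23, 0, 0, 0, 0.1], [0, -0.005, 0.23, 0, 0, 0, 0.1]],
], force=30)

```text
time_s: 3.32
eef_pos: [0.6128, -0.0479, 0.0272]
ee_rot: [[0.215, 0.977, 0.004], [0.977, -0.215, -0.0], [0.001, 0.004, -1.0]]
wrist_force: [0.1, 0.2, 5.7]
grip_width: 0.272
gripper_force: 29.9
```

>>> servo_tool([
  [[-0.05, 0, 0, 0, 0, 0, 0.1], [-0.1, 0, 0, 0, 0, 0, 0.1], [-0.15, 0, 0, 0, 0, 0, 0.1], [-0.2, 0, 0, 0, 0, 0, 0.1], [-0.25, 0, 0, 0, 0, 0, 0.1], [-0.3, 0, 0, 0, 0, 0, 0.1], [-0.35, 0, 0, 0, 0, 0, 0.1], [-0.385, 0, 0, 0, 0, 0, 0.1], [-0.385, 0, 0, 0, 0, 0, 0.1], [-0.385, 0, 0, 0, 0, 0, 0.1]],
])

```text
time_s: 4.58
eef_pos: [0.5964, -0.1221, 0.0272]
ee_rot: [[0.215, 0.977, 0.004], [0.977, -0.215, 0.001], [0.002, 0.004, -1.0]]
wrist_force: [-0.0, 1.1, 5.9]
grip_width: 0.272
gripper_force: 30.1
```

```bash
python3 - <<'E'
from h import *
w=measure("scene");measure("side")
cv2.imwrite("pics/s3.png",cv2.resize(w["img"][180:330,120:320,::-1],(800,600),interpolation=cv2.INTER_CUBIC))
E
```

```text
scene knob [211. 223.] [ 0.5221 -0.0982  0.0515]
scene knob [257. 225.] [ 0.5363 -0.029   0.0519]
scene knob [199. 264.] [ 0.6027 -0.1202  0.0549]
scene rim ((566.4075317382812, -75.2317123413086), (174.30160522460938, 178.18482971191406), 77.45467376708984)
side knob [288. 227.] [ 0.5356 -0.0315  0.0501]
side knob [346. 264.] [ 0.5943 -0.1259  0.0551]
side knob [289. 264.] [ 0.5204 -0.1079  0.0503]
side rim ((566.288330078125, -78.27337646484375), (175.83018493652344, 174.1918487548828), 77.65045166015625)
```

View pics/s3.png

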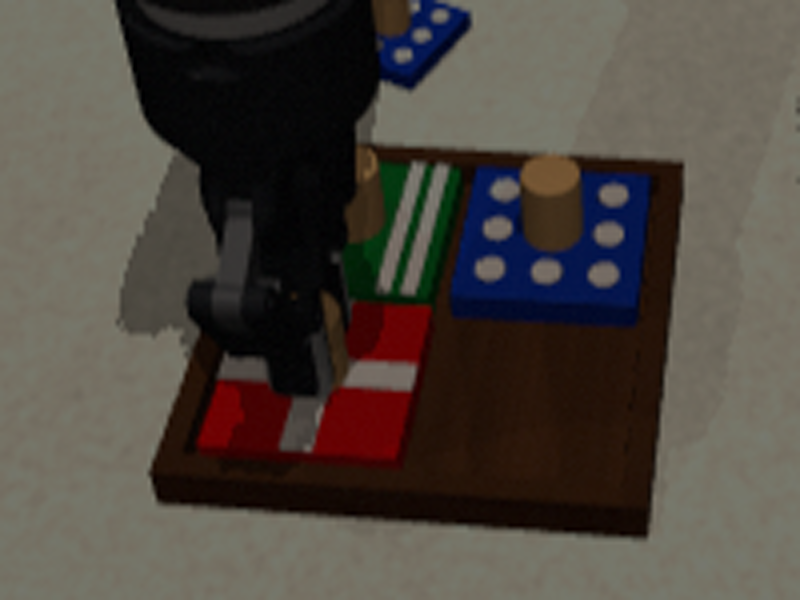

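Red now sits in the featured corner, square and flush, with its cross centre at about (310,375) in the crop. The red tile's old place is free. I'll release, rise and go over to the blue tile.

>>> servo_tool([
  [[0, 0, 0, 0, 0, 0, 0.65], [0, 0, 0, 0, 0, 0, 0.65], [0, 0, 0, 0, 0, 0, 0.65], [0, 0, -0.15, 0, 0, 0, 0.65], [0, 0, -0.32, 0, 0, 0, 0.65], [0.15, -0.15, -0.32, 0, 0, 0, 0.65], [0.3, -0.3, -0.32, 0, 0, 0, 0.65], [0.387, -0.393, -0.32, 0, 0, 0, 0.65], [0.387, -0.393, -0.25, 0, 0, 0, 0.65], [0.387, -0.393, -0.23, 0, 0, 0, 0.65]],
])

```text
time_s: 5.92
eef_pos: [0.5337, -0.0317, 0.07]
ee_rot: [[0.216, 0.976, -0.002], [0.976, -0.216, -0.001], [-0.001, -0.002, -1.0]]
wrist_force: [-0.4, 0.1, 0.1]
grip_width: 0.651
gripper_force: 0.0
```

```bash
python3 - <<'E'
from h import *
w=measure("wrist");save(w,"w4.png")
s=bot.get_state();print(s["eef_pos"],s["ee_rot"].round(3),s["grip_width"])
E
```

```text
wrist knob [287. 234.] [ 0.5342 -0.0273  0.052 ]
wrist knob [288. 347.] [ 0.5195 -0.0953  0.0514]
wrist knob [424. 370.] [ 0.5939 -0.1235  0.0521]
wrist rim ((567.7025756835938, -62.76618194580078), (150.39926147460938, 175.5689697265625), 77.61529541015625)
[ 0.53378052 -0.03209179  0.06975634] [[ 0.217  0.976 -0.002]
 [ 0.976 -0.217 -0.001]
 [-0.002 -0.002 -1.   ]] 0.6497334561471407
```

View pics/w4.png

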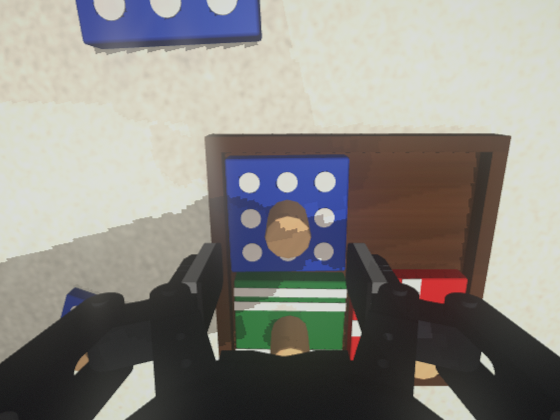

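The blue knob at (287,234) is centred between the fingers, red is in its corner and the right-hand place is free. I'll go down and grip.

>>> servo_tool([
  [[0.012, 0.005, 0.1, 0, 0, 0, 0.65], [0.012, 0.005, 0.21, 0, 0, 0, 0.65], [0.012, 0.005, 0.21, 0, 0, 0, 0.65], [0.012, 0.005, 0.21, 0, 0, 0, 0.2], [0.012, 0.005, 0.21, 0, 0, 0, 0.1], [0.012, 0.005, 0.21, 0, 0, 0, 0.1], [0.012, 0.005, 0.21, 0, 0, 0, 0.1], [0.012, 0.005, 0.21, 0, 0, 0, 0.1]],
], force=30)

```text
time_s: 6.98
eef_pos: [0.5371, -0.0288, 0.0304]
ee_rot: [[0.215, 0.977, 0.003], [0.977, -0.215, -0.001], [0.0, 0.003, -1.0]]
wrist_force: [0.2, -1.4, 5.4]
grip_width: 0.27
gripper_force: 30.0
```

>>> servo_tool([
  [[0, 0.05, 0, 0, 0, 0, 0.1], [0, 0.1, 0, 0, 0, 0, 0.1], [0, 0.15, 0, 0, 0, 0, 0.1], [0, 0.2, 0, 0, 0, 0, 0.1], [0, 0.25, 0, 0, 0, 0, 0.1], [0, 0.3, 0, 0, 0, 0, 0.1], [0, 0.35, 0, 0, 0, 0, 0.1], [0, 0.387, 0, 0, 0, 0, 0.1], [0, 0.387, 0, 0, 0, 0, 0.1], [0, 0.387, 0, 0, 0, 0, 0.1]],
])

```text
time_s: 8.22
eef_pos: [0.6106, -0.0437, 0.0304]
ee_rot: [[0.214, 0.977, -0.002], [0.977, -0.214, 0.002], [0.001, -0.002, -1.0]]
wrist_force: [-3.4, 1.5, 9.1]
grip_width: 0.266
gripper_force: 30.4
```

>>> servo_tool([
  [[0, 0, 0, 0, 0, 0, 0.65], [0, 0, 0, 0, 0, 0, 0.65], [0, 0, 0, 0, 0, 0, 0.65], [0, 0, -0.15, 0, 0, 0, 0.65], [0, 0, -0.35, 0, 0, 0, 0.65], [0, 0, -0.6, 0, 0, 0, 0.65], [0, 0, -0.8, 0, 0, 0, 0.65], [0, 0, -0.8, 0, 0, 0, 0.65], [0, 0, -0.8, 0, 0, 0, 0.65]],
])

```text
time_s: 9.35
eef_pos: [0.6108, -0.0449, 0.1884]
ee_rot: [[0.215, 0.977, -0.002], [0.977, -0.215, 0.0], [-0.0, -0.002, -1.0]]
wrist_force: [-0.5, -0.3, -0.2]
grip_width: 0.653
gripper_force: 0.0
```

```bash
python3 - <<'E'
from h import *
w=measure("wrist");save(w,"w5.png");measure("scene");measure("side")
E
```

```text
wrist knob [283. 186.] [ 0.6084 -0.0424  0.0519]
wrist knob [286. 268.] [ 0.5944 -0.1191  0.0521]
wrist rim ((564.1378173828125, -74.15745544433594), (174.3702850341797, 174.713623046875), 77.5979232788086)
scene knob [207. 223.] [ 0.5212 -0.1049  0.0516]
scene knob [197. 260.] [ 0.5968 -0.1203  0.0519]
scene knob [251. 262.] [ 0.611  -0.0442  0.0521]
scene rim ((566.7166137695312, -75.6486587524414), (174.59410095214844, 177.75558471679688), 77.6213607788086)
side knob [337. 227.] [ 0.6095 -0.046   0.0497]
side knob [290. 264.] [ 0.52   -0.1081  0.0499]
side knob [345. 263.] [ 0.5959 -0.1225  0.0501]
side rim ((566.5927734375, -77.55400085449219), (177.48660278320312, 174.47715759277344), 77.65789794921875)
```

View pics/w5.png

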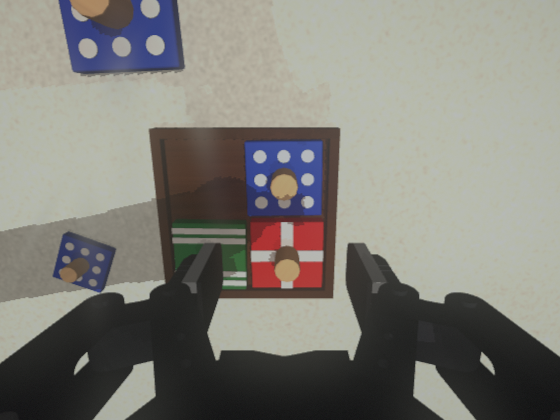

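The wrist view shows blue at (284,180), seated in red's old place. Red is in the featured corner at (286,255), green is unmoved and the gripper is clear. All tile offsets are within the play, so I'm handing it in.

```bash
python3 -c "
from station import bot
print(bot.job_done())"
```

```text
the job is handed in; nothing more can be done
None
```

The job is handed in: red sits in the featured corner, blue is in red's old place within about 2.5 mm of centre, green is unmoved, and the gripper has let go.

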